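Wind a brake caliper's piston home with the ratchet press, then back the press off

TASK

With the pawl engaged, ratchet the press's black knob round clockwise until the caliper's piston is fully home in its bore. Then flip the red-pinned pawl over to its free position, turn the knob back until the pressure plate stands at least 6 mm clear of the piston, and leave the pawl free and the piston home. Do not disturb the brake pads, bottle, can or jar.

Things in the scene. Friction and masses are not known exactly. Their poses are not given: they have to be found in the camera images.
- press: brake caliper (dark cast iron) held piston-up in a grey jig, with a ratchet piston press on its claw; one unit fixed to the bench, base 190 x 210 mm, 212 mm high. Origin: on the knob's vertical axis at bench height. z up; x points from the caliper's closed back (bridge) out through the claw's open mouth; y is 90 degrees counter-clockwise of x from above
- knob_grip (a point): centre of the black ribbed round hand knob, on its vertical axis, half-way up: knob 52 mm in diameter, 32 mm high (16 mm above and below this point), white mark on top. 16 to 23 mm below this point there is only a neck 32 mm across, then the ratchet wheel. The point turns with the knob
- wheel (a point): centre of the top face of the steel ratchet wheel under the knob: 72 mm across, 10 mm thick, 12 saw teeth; under it the round press head (86 mm). Nothing of the press stands higher than this point but the knob, the pawl's red pin and the pawl's pivot (10 mm across, 9 mm higher)
- knob (a joint): knob angle, rad, growing clockwise from above; starts at 0 to 0.3. Clockwise drives the plate down 24 mm a turn; a click is 0.524 rad = 2 mm. Takes 0.1 to 0.3 N m and stays where left. With the pawl engaged it cannot turn back past the last click. Stops hard at 3.24, where the piston has bottomed, and (pawl free) at -0.3
- pawl (a joint): flip-over pawl, rad: about 0 engaged (nods up to 0.15 as teeth pass), 0.75 free; grows counter-clockwise from above about its pivot. A sprung over-centre spring (dead centre at 0.38) snaps it to either end, where it stays. Its red pin takes 2 to 4 N sideways
- pawl_pin (a point): red thumb pin of the pawl: upright, 12 mm in diameter, free of the brass arm from 13 mm below this point to 10 mm above. Engaged: at x = 86, y = 42, z = 184 mm in the press frame, straight out along +x from the pivot (x = 41, y = 42). Freeing swings it 31 mm to +y and 12 mm to -x. Beside it on the -y side, down to y = 0, all is empty above z = 173 mm
- piston (a joint): how far the caliper's bright piston (56 mm in diameter) is pushed into its bore, m: starts at 0 to 0.003; 0.011 is fully home. It stays where it is left
- piston_top (a point): centre of the piston's top face: 84 mm above the bench with piston at 0, 73 mm fully home (1 mm above the caliper's rim)
- plate_face (a point): centre of the underside of the press's round steel pressure plate (48 mm in diameter), right above the piston and facing it; starts 0 to 4.2 mm above the piston's top
- pad_a: brake pad lying flat, dark friction block on a steel back plate, 50 x 130 x 17 mm; stands loose on the bench, origin at the centre of its underside
- pad_b: second brake pad lying flat, 50 x 130 x 17 mm; stands loose on the bench, origin at the centre of its underside
- fluid: white brake-fluid bottle, diameter 64, height 165 mm, blue label, yellow cap; stands loose on the bench, origin at the centre of its underside
- cleaner: spray can of brake cleaner, diameter 66, height 215 mm, green label, red cap; stands loose on the bench, origin at the centre of its underside
- grease: low grey grease jar, diameter 76, height 62 mm, black lid; stands loose on the bench, origin at the centre of its underside

How it is judged:
By the outcome, as a careful person would: the job done as asked, in the order asked, and still so for the second after the job is handed in, with the robot touching nothing.
It also fails if it takes over 64 s, if anything falls off the work surface, if the arm or the gripper's body presses on something with over 40 N, if the wrist force passes 120 N, or if a joint passes its speed limit or range.

ROBOT

A 7-joint arm with a two-finger parallel gripper is mounted at the origin on the work surface. World frame = base frame: x ahead of the robot, y to its left, z up, the work surface at z = 0. Lengths are in m, angles in rad, forces in N, time in s.
With the tool pointing down it reaches from about 0.425 to 0.925 m from the base axis. Payload 6.8 kg.
Tool frame: the origin (TCP) lies on the centre line of the jaws, within the pads' length; the fingertips stand 19 mm ahead of it and the grasp point (between the pads) is the TCP (r.tip_extent is the y of the fingertips in the tool frame, in m); y points along the fingers, z is the direction in which the jaws open and shut, and the axes are right-handed (so a half turn about y gives the same grasp; the last joint's range is limited). The gripper opens to 85 mm and grips with 20 to 120 N. Pads are 22 mm wide; open, the fingers measure 114 mm over their backs; the gripper's body (76 mm by 85 mm) begins 54 mm behind the grasp point. The pads swing forward as they close: fully open they stand 13 mm farther back than shut.
Start: joints at [1.109, 0.477, 0.022, 1.555, -0.011, 1.109, -0.083], TCP at [0.234, -0.633, 0.25] pointing down, gripper open.
Joint ranges: [-2.96, 2.96], [-0.34, 2.1], [-1.41, 1.46], [0.24, 2.44], [-1.37, 4.51], [0.17, 1.92], [-2.96, 2.96]. Speed limits (rad/s): [2.39, 2.39, 3.14, 3.14, 3.14, 3.14, 3.14].

INTERFACE

Orientations are given as a rotation vector (axis times angle).
In Python, from bench import r gives the robot as it stands. The module is installed in compiled form; this text tells all that it offers.
- The arm moves only by the tool jog_arm, never from a script. Its argument "motion" is a list of rows, each a list of 3 entries, a list of its own where there are three numbers: the opening, from 0 (shut) to 1 (fully open), then the shift along the tool's x, y, z in m, then the turn, a rotation vector about the tool's x, y, z in degrees. A call has 1 to 10 rows; each row shifts and turns the commanded pose from where the row before left it, along the tool's axes as they then stand; what a row does not reach is not made up. A row lasts 1/12 s, in which the tool goes at most 41.7 mm and 7.16 degrees, less where a joint would pass 70% of its speed; a pose out of reach is approached as far as the arm can. A call with a gripper value outside its range is refused whole. The fingers move at their own pace and stop on an object; "force" is the grip in N (left out, the last holds). Time passes only in rows, so rows that do not move let the fingers close. It gives the time, the measured TCP pose, the force and the opening at its end, in the units of the state.
- r.get_obs(): the state, without advancing time (a new reading comes with each control period).
- r.grab_frame(name): name is "scene" or "top"; returns a dict with "image" (400x640x3 uint8, red, green, blue), "range_z" (400x640 float32, m along the optical axis (not along the pixel's ray), 0 where there is no reading), "fx", "fy", "cx", "cy" (pixels), "xyz" and "orientation" of the camera in the world. Camera axes: x right, y down, z forward; pixel columns grow to the right and rows downward; lengths in m; the calibration is good to about 2 mm. A picture is of the moment at which its call begins.
- r.hand_in(): hands the job in, once; it reports no verdict.
The state is a dict: "clock": time; "joints": joint angles; "qvel": joint speeds; "tau": joint torques, N m; "tcp_pos": TCP position; "orientation": TCP orientation; "contact_force": force on the tool from outside, world axes, zero at the start; "moment": the same for the moment, N m; "grip_width": finger opening in m.
Only numpy, scipy, OpenCV 4.12 (cv2) and the standard library are available. Lean on these libraries where they do the work, as an engineer would, in place of code of your own. Each camera call takes 0.05 s, during which the arm holds its last target.

## Working session

There is one attempt and no reset: what is moved stays moved. The work goes in short steps, Python scripts to look and compute and a tool call to move; the robot and the scene stay as the last step left them, time stands still between calls to the robot, and variables do not carry over. Pictures are saved under pics/ and viewed, and the job is handed in when it is done.

Besides the shell and the picture viewer there is one more tool, called after ">>>" as a command line: name --argument value ..., lists and objects as JSON in quotes. jog_arm: Moves the arm, as the interface text tells. Its arguments: {"type":"object","properties":{"motion":{"type":"array","items":{"type":"array"}},"force":{"type":"number"}},"required":["motion"]}

```bash
mkdir -p pics; ls; cat > h.py <<'E'
import numpy as np,cv2
from bench import r
from scipy.spatial.transform import Rotation as R
def shot(n,f):
    d=r.grab_frame(n); cv2.imwrite('pics/'+f,d['image'][:,:,::-1]); 
    np.savez('pics/'+f[:-4]+'.npz',**d); return d
def rot(d):
    o=np.array(d['orientation'],float)
    return R.from_rotvec(o).as_matrix() if o.shape==(3,) else o
def ray(d,u,v):
    c=np.array([(u-d['cx'])/d['fx'],(v-d['cy'])/d['fy'],1.])
    return np.array(d['xyz']),rot(d)@c
def plane(d,u,v,z):
    o,k=ray(d,u,v); return o+k*(z-o[2])/k[2]
def pts(d):
    v,u=np.mgrid[:400,:640]; z=d['range_z']
    c=np.stack([(u-d['cx'])/d['fx']*z,(v-d['cy'])/d['fy']*z,z],-1)
    return c@rot(d).T+np.array(d['xyz'])
E
python3 - <<'E'
from h import *
s=shot('scene','s0.png');t=shot('top','t0.png')
for d in(s,t):print(d['xyz'],d['orientation'],d['fx'],d['cx'])
print(r.get_obs(),r.tip_extent)
E
```

```text
pics
[1.25191472 0.23038468 0.77690305] [-1.44289505 -1.98502947  0.93653051] 381.5974410177859 317.25746268150175
[0.37283784 0.01946773 1.30192884] [-2.14133668  2.15857746 -0.14265032] 384.87347366512273 319.87231254587806
{'clock': 0.1, 'joints': array([ 1.10892174,  0.47773979,  0.02233355,  1.55633247, -0.01153033,
        1.1093003 , -0.08308103]), 'qvel': array([ 0.00088337, -0.00180833, -0.00053712, -0.00154905, -0.00035738,
        0.00215712,  0.00029335]), 'tau': array([ 6.71112095e-03, -5.97751844e+01,  1.61437400e+00, -2.81950879e+01,
        1.27449693e-02,  5.01647213e-03,  3.43397596e-05]), 'tcp_pos': array([ 0.23368162, -0.63273157,  0.24941622]), 'orientation': array([-0.36312193,  2.03066697, -2.02735145]), 'contact_force': array([ 0.07462178, -0.44817128,  0.2759469 ]), 'moment': array([-0.00250047, -0.0459747 ,  0.05391342]), 'grip_width': 0.08571600969275864} 0.019
```

View pics/s0.png

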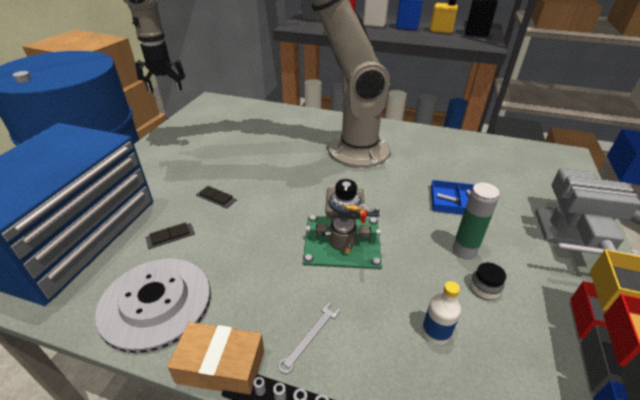

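View pics/t0.png

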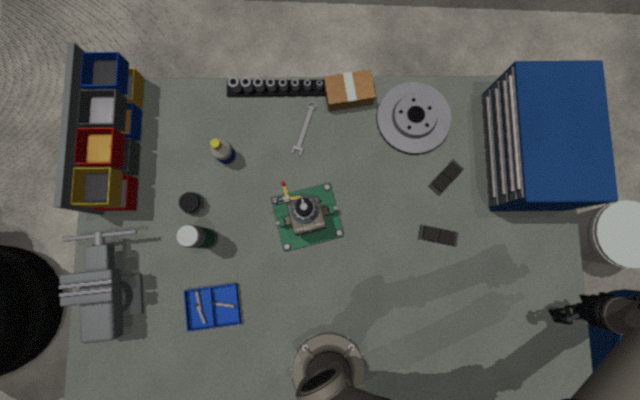

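The scene view shows the press near (343,230), and the top view has it near (303,208) with the red pin at (284,184). The objects stand well apart. I'll zoom in and measure.

```bash
python3 - <<'E'
from h import *
s=dict(np.load('pics/s0.npz'));t=dict(np.load('pics/t0.npz'))
a=cv2.resize(s['image'][165:275,295:390],None,fx=5,fy=5,interpolation=2)
b=cv2.resize(t['image'][175:255,265:350],None,fx=6,fy=6,interpolation=2)
cv2.imwrite('pics/zs.png',a[:,:,::-1]);cv2.imwrite('pics/zt.png',b[:,:,::-1])
for n,d in(('s',s),('t',t)):
    P=pts(d); hsv=cv2.cvtColor(d['image'],cv2.COLOR_RGB2HSV)
    m=((hsv[...,0]<8)|(hsv[...,0]>172))&(hsv[...,1]>150)&(hsv[...,2]>90)
    k,l,st,c=cv2.connectedComponentsWithStats(m.astype(np.uint8))
    for i in range(1,k):
        if st[i,4]>3: print(n,'red',c[i],st[i,4],np.median(P[l==i],0))
    reg=(np.hypot(P[...,0]-.6,P[...,1])<.3)
    hi=(P[...,2]>.195)&(P[...,2]<.23)&reg&(d['range_z']>0)
    k,l,st,c=cv2.connectedComponentsWithStats(hi.astype(np.uint8))
    for i in range(1,k):
        if st[i,4]>3: print(n,'hi',c[i],st[i,4],np.median(P[l==i],0),P[l==i].min(0),P[l==i].max(0))
    g=(hsv[...,0]>60)&(hsv[...,0]<95)&(hsv[...,1]>110)&(P[...,2]<.06)
    k,l,st,c=cv2.connectedComponentsWithStats(g.astype(np.uint8))
    for i in range(1,k):
        if st[i,4]>100:
            q=P[l==i][:,:2].astype(np.float32); print(n,'green',c[i],st[i,4],np.median(P[l==i],0),cv2.minAreaRect(q))
E
```

```text
s red [352.58333333   3.38888889] 36 [-1.21527046 -0.33625501  0.25100878]
s red [363.1627907 216.3255814] 43 [0.58459651 0.13135947 0.18786236]
s red [590.86285714 307.47428571] 350 [0.59535867 0.65101841 0.0707088 ]
s red [630.91028037 323.14205607] 535 [0.67656074 0.65055834 0.17220774]
s hi [345.84713376 187.51910828] 314 [0.51856194 0.07154393 0.21132875] [0.48376844 0.0431021  0.19512692] [0.53689866 0.09657309 0.21535114]
s green [341.84673844 251.21279291] 1579 [0.54791534 0.08140852 0.01212619] ((0.5352866053581238, 0.07542598247528076), (0.11568263918161392, 0.20144417881965637), 14.42645263671875)
t red [102.15384615 130.20512821] 78 [0.75346732 0.67549737 0.18236443]
t red [111.  153.5] 12 [0.6744665  0.64541253 0.18316094]
t red [ 91.68085106 162.74468085] 47 [0.6457735  0.70425252 0.18410652]
t red [282.71428571 183.        ] 7 [0.57903636 0.12993295 0.19308741]
t hi [303.02222222 206.66296296] 270 [0.5055204 0.0703133 0.2112869] [0.48050367 0.04469129 0.19523379] [0.53165103 0.09616654 0.21849441]
t green [322.80321285 230.58232932] 249 [0.43846724 0.00615391 0.01168624] ((0.4463619589805603, 0.012728184461593628), (0.06842266023159027, 0.14692561328411102), 38.41169357299805)
```

View pics/zs.png

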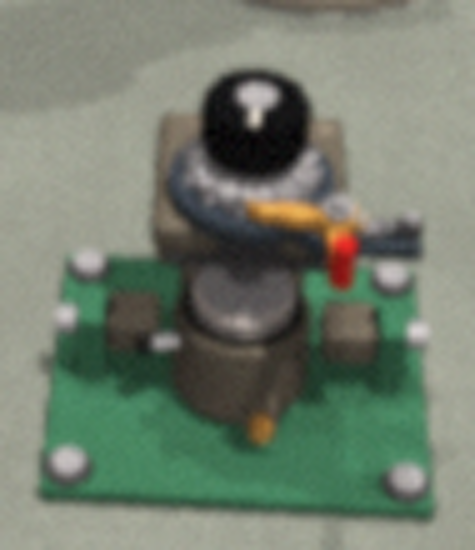

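View pics/zt.png

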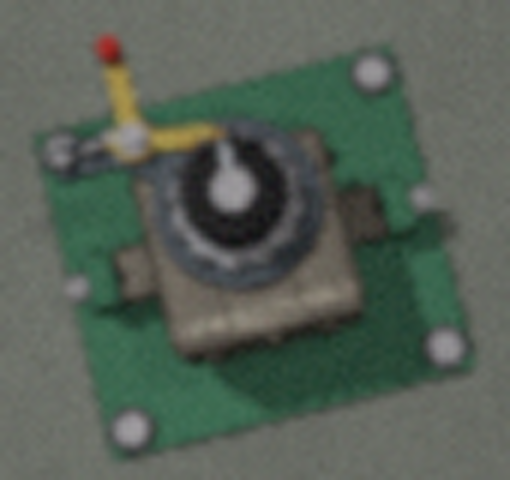

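```bash
python3 - <<'E'
from h import *
s=dict(np.load('pics/s0.npz'));t=dict(np.load('pics/t0.npz'))
for n,d in(('s',s),('t',t)):
    P=pts(d); hsv=cv2.cvtColor(d['image'],cv2.COLOR_RGB2HSV)
    m=(abs(P[...,2]-.212)<.006)&(np.hypot(P[...,0]-.51,P[...,1]-.07)<.05)
    q=P[m][:,:2].astype(np.float32); print(n,'knob',cv2.minEnclosingCircle(q),m.sum(),q.mean(0), np.median(P[m][:,2]))
    # bolts: bright pixels
    g=(hsv[...,0]>60)&(hsv[...,0]<95)&(hsv[...,1]>80)&(hsv[...,2]>25)
    reg=np.zeros_like(g); 
    reg[(slice(175,255),slice(265,350)) if n=='t' else (slice(165,275),slice(295,390))]=1
    vu=np.argwhere(g&reg)
    q=np.array([plane(d,u,v,.012)[:2] for v,u in vu],np.float32)
    print(n,'base',cv2.minAreaRect(q),len(q))
print('pin',plane(t,282.7,183,.194),plane(s,363.16,216.3,.1855))
E
```

```text
s knob ((0.5094804763793945, 0.069975346326828), 0.026657789945602417) 237 [0.51256317 0.07074671] 0.21197277379396273
s base ((0.50273597240448, 0.06786300241947174), (0.19007131457328796, 0.205848827958107), 14.088985443115234) 2121
t knob ((0.5071215033531189, 0.07045702636241913), 0.027139049023389816) 257 [0.50707203 0.07054178] 0.2113636301067583
t base ((0.4977976679801941, 0.06659341603517532), (0.1861242651939392, 0.2053431123495102), 14.381697654724121) 1624
pin [0.57863302 0.13038428 0.194     ] [0.58129799 0.13127632 0.1855    ]
```

```bash
cat >> h.py <<'E'
K=np.array([.5075,.0702]);YAW=np.deg2rad(14.2)
def tgt(p,yaw=None):
    """print shift in tool axes to world p ; yaw=world heading of tool z(deg)"""
    o=r.get_obs(); M=R.from_rotvec(o['orientation']).as_matrix()
    h=np.degrees(np.arctan2(M[1,2],M[0,2]))
    print('t',round(o['clock'],2),'tcp',o['tcp_pos'].round(4),'heading z',h.round(1),'y ax',M[:,1].round(3),'w',round(o['grip_width'],4))
    print('q',o['joints'].round(3),'F',o['contact_force'].round(1),'M',o['moment'].round(2))
    d=np.array(p)-o['tcp_pos']
    print('shift tool mm',(M.T@d*1000).round(1))
E
python3 - <<'E'
from h import *
tgt([*K,.26])
E
```

```text
t 0.1 tcp [ 0.2337 -0.6327  0.2494] heading z -69.7 y ax [-0.001  0.002 -1.   ] w 0.0857
q [ 1.109  0.478  0.022  1.556 -0.012  1.109 -0.083] F [ 0.1 -0.4  0.3] M [-0.   -0.05  0.05]
shift tool mm [-500.4   -9.7 -564.5]
```

>>> jog_arm --motion '[[1,[-25,-4,-28],[0,0,0]]]'

```text
clock: 0.18
tcp_pos: [0.2435, -0.5994, 0.2526]
orientation: [-0.359, 2.035, -2.037]
contact_force: [-0.2, -0.5, 1.6]
grip_width: 0.0854
```

I gave that row in mm by mistake. The per-row cap limited it to one short step in the right direction, so I'll carry on in metres.

>>> jog_arm --motion '[[1,[-0.025,-0.004,-0.028],[0,0,0]],[1,[-0.025,-0.004,-0.028],[0,0,0]],[1,[-0.025,-0.004,-0.028],[0,0,0]],[1,[-0.025,-0.004,-0.028],[0,0,0]],[1,[-0.025,-0.004,-0.028],[0,0,0]],[1,[-0.025,-0.004,-0.028],[0,0,0]],[1,[-0.025,-0.004,-0.028],[0,0,0]],[1,[-0.025,-0.004,-0.028],[0,0,0]],[1,[-0.025,-0.004,-0.028],[0,0,0]]]'

```text
clock: 0.93
tcp_pos: [0.3728, -0.2784, 0.2907]
orientation: [-0.363, 2.029, -2.029]
contact_force: [0.6, 0.4, -0.5]
grip_width: 0.0853
```

```bash
python3 - <<'E'
from h import *
tgt([*K,.26])
E
```

```text
t 0.93 tcp [ 0.3728 -0.2784  0.2907] heading z -69.7 y ax [-0. -0. -1.] w 0.0853
q [ 0.678  0.097 -0.183  1.977  0.02   1.07  -0.731] F [ 0.6  0.4 -0.5] M [ 0.01 -0.06 -0.04]
shift tool mm [-247.1   30.7 -280.4]
```

>>> jog_arm --motion '[[0.8,[-0.0247,0,-0.028],[0,0,0]],[0.8,[-0.0247,0,-0.028],[0,0,0]],[0.8,[-0.0247,0,-0.028],[0,0,0]],[0.8,[-0.0247,0,-0.028],[0,0,0]],[0.8,[-0.0247,0,-0.028],[0,0,0]],[0.8,[-0.0247,0,-0.028],[0,0,0]],[0.8,[-0.0247,0,-0.028],[0,0,0]],[0.8,[-0.0247,0,-0.028],[0,0,0]],[0.8,[-0.0247,0,-0.028],[0,-3,0]],[0.8,[-0.0247,0,-0.028],[0,-7,0]]]'

```text
clock: 1.77
tcp_pos: [0.506, 0.0701, 0.2905]
orientation: [-0.522, 1.923, -1.923]
contact_force: [0.7, -0.4, -0.3]
grip_width: 0.0685
```

```bash
python3 - <<'E'
from h import *
tgt([*K,.26])
E
```

```text
t 1.77 tcp [0.506  0.0701 0.2905] heading z -59.6 y ax [-0. -0. -1.] w 0.0685
q [ 0.196  0.208 -0.522  1.866  0.116  1.098 -1.41 ] F [ 0.7 -0.4 -0.3] M [-0.11 -0.06 -0.02]
shift tool mm [-1.4 30.5  0.7]
```

>>> jog_arm --motion '[[0.8,[-0.0014,0,0.0007],[0,0,0]],[0.8,[0,0,0],[0,-7,0]],[0.8,[0,0,0],[0,-7,0]],[0.8,[0,0,0],[0,-7,0]],[0.8,[0,0,0],[0,-7,0]],[0.8,[0,0,0],[0,-7,0]],[0.8,[0,0,0],[0,-7,0]],[0.8,[0,0,0],[0,-7,0]],[0.8,[0,0,0],[0,-7,0]],[0.8,[0,0,0],[0,-7,0]]]'

```text
clock: 2.6
tcp_pos: [0.5069, 0.0683, 0.2903]
orientation: [-1.239, 1.163, -1.163]
contact_force: [-0.4, 0.2, -0.3]
grip_width: 0.0685
```

>>> jog_arm --motion '[[0.8,[0,0,0],[0,-7,0]],[0.8,[0,0,0],[0,-7,0]],[0.8,[0,0,0],[0,-7,0]],[0.8,[0,0,0],[0,-7,0]],[0.8,[0,0,0],[0,-7,0]],[0.8,[0,0,0],[0,-7,0]],[0.8,[0,0,0],[0,-7,0]],[0.8,[0,0,0],[0,-7,0]],[0.8,[0,0,0],[0,-7,0]],[0.8,[0,0,0],[0,-7,0]]]'

```text
clock: 3.43
tcp_pos: [0.5069, 0.0683, 0.2904]
orientation: [-1.559, 0.225, -0.224]
contact_force: [-0.0, 0.5, 0.6]
grip_width: 0.0685
```

>>> jog_arm --motion '[[0.8,[0,0,0],[0,-7,0]],[0.8,[0,0,0],[0,-7,0]],[0.8,[0,0,0],[0,-7,0]],[0.8,[0,0,0],[0,-7,0]],[0.8,[0,0,0],[0,-7,0]],[0.8,[0,0,0],[0,-7,0]],[0.8,[0,0,0],[0,0,0]]]'

```text
clock: 4.02
tcp_pos: [0.507, 0.0682, 0.2903]
orientation: [-1.542, -0.348, 0.349]
contact_force: [-0.3, 0.8, -0.8]
grip_width: 0.0686
```

```bash
python3 - <<'E'
from h import *
tgt([*K,.199])
s=shot('scene','s1.png');t=shot('top','t1.png')
a=cv2.resize(s['image'][120:275,280:405],None,fx=4,fy=4,interpolation=2)
b=cv2.resize(t['image'][155:255,255:360],None,fx=4,fy=4,interpolation=2)
h=max(len(a),len(b)); b=cv2.copyMakeBorder(b,0,h-len(b),0,0,0)
cv2.imwrite('pics/z1.png',cv2.resize(np.hstack([a,b])[:,:,::-1],None,fx=.8,fy=.8))
E
```

```text
t 4.02 tcp [0.507  0.0682 0.2903] heading z 115.5 y ax [-0.001  0.    -1.   ] w 0.0686
q [ 0.589  0.316 -1.012  1.843  0.293  1.145  1.492] F [-0.3  0.8 -0.8] M [-0.02 -0.05 -0.01]
shift tool mm [ 1.4 91.3  1.5]
```

View pics/z1.png

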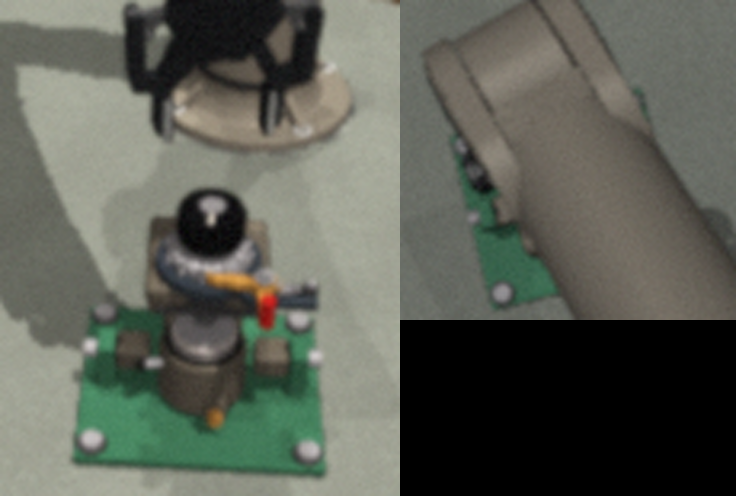

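>>> jog_arm --motion '[[0.8,[0.0014,0.02,0.0015],[0,0,0]],[0.8,[0,0.025,0],[0,0,0]],[0.8,[0,0.02,0],[0,0,0]],[0.8,[0,0.015,0],[0,0,0]],[0.8,[0,0.012,0],[0,0,0]],[0.8,[0,0,0],[0,0,0]]]'

```text
clock: 4.62
tcp_pos: [0.5065, 0.0701, 0.1965]
orientation: [-1.543, -0.341, 0.347]
contact_force: [-0.3, -1.2, 0.3]
grip_width: 0.0684
```

```bash
python3 - <<'E'
from h import *
tgt([*K,.198])
s=shot('scene','s2.png')
a=cv2.resize(s['image'][120:275,280:405],None,fx=4,fy=4,interpolation=2)
cv2.imwrite('pics/z2.png',a[:,:,::-1])
E
```

```text
t 4.62 tcp [0.5065 0.0701 0.1965] heading z 115.1 y ax [-0.004 -0.001 -1.   ] w 0.0684
q [ 0.505  0.428 -0.945  1.947  0.416  0.979  1.372] F [-0.3 -1.2  0.3] M [-0.01 -0.04  0.02]
shift tool mm [ 1.  -1.5 -0.3]
```

View pics/z2.png

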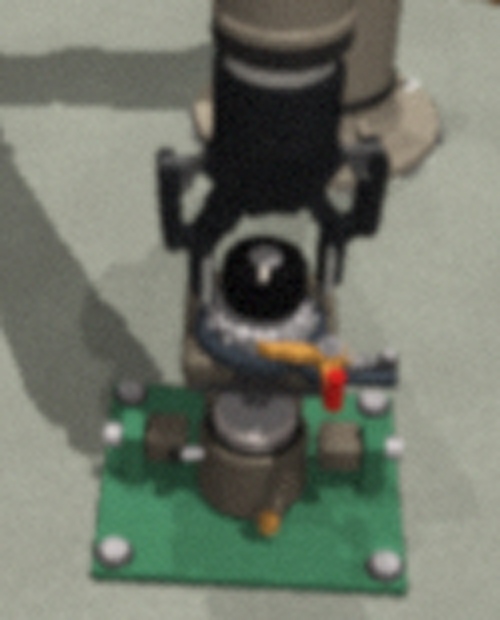

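The fingers straddle the knob evenly and clear of the pivot, so I'll close.

>>> jog_arm --motion '[[0.4,[0.001,-0.001,0],[0,0,0]],[0.4,[0,0,0],[0,0,0]],[0.4,[0,0,0],[0,0,0]],[0.4,[0,0,0],[0,0,0]],[0.4,[0,0,0],[0,0,0]]]' --force 40

```text
clock: 5.08
tcp_pos: [0.5097, 0.071, 0.2012]
orientation: [-1.544, -0.347, 0.343]
contact_force: [-1.7, -2.3, 6.7]
grip_width: 0.0512
```

```bash
python3 - <<'E'
from h import *
tgt([*K,.198])
E
```

```text
t 5.08 tcp [0.5097 0.071  0.2012] heading z 115.2 y ax [ 0.002 -0.001 -1.   ] w 0.0512
q [ 0.506  0.424 -0.948  1.94   0.415  0.983  1.375] F [-1.7 -2.3  6.7] M [-0.58  0.2  -0.07]
shift tool mm [-2.4  3.2  0.3]
```

>>> jog_arm --motion '[[0.4,[-0.001,-0.003,0],[0,0,0]],[0.4,[0,0,0],[0,4,0]],[0.4,[0,0,0],[0,6,0]],[0.4,[0,0,0],[0,6,0]],[0.4,[0,0,0],[0,6,0]]]'

```text
clock: 5.5
tcp_pos: [0.5099, 0.0697, 0.2015]
orientation: [-1.569, -0.044, 0.037]
contact_force: [14.3, 1.3, -24.1]
grip_width: 0.0508
```

```bash
python3 - <<'E'
from h import *
tgt([*K,.198])
s=shot('scene','s3.png')
a=cv2.resize(s['image'][120:275,280:405],None,fx=4,fy=4,interpolation=2)
cv2.imwrite('pics/z3.png',a[:,:,::-1])
E
```

```text
t 5.5 tcp [0.5099 0.0697 0.2015] heading z 93.0 y ax [ 0.004  0.001 -1.   ] w 0.0508
q [ 0.448  0.393 -0.861  1.944  0.363  0.961  1.036] F [ 14.3   1.3 -24.1] M [-0.48 -2.99  0.15]
shift tool mm [-2.4  3.5  0.6]
```

View pics/z3.png

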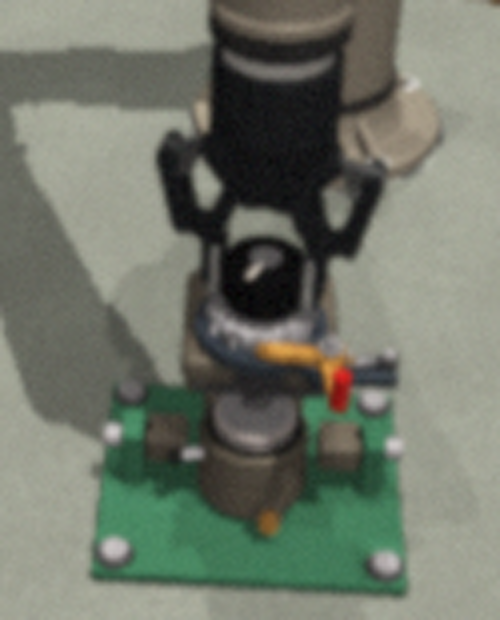

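>>> jog_arm --motion '[[0.4,[0.001,0.0008,0],[0,0,0]],[0.4,[0,0,0],[0,5,0]],[0.4,[0,0,0],[0,5,0]],[0.4,[0,0,0],[0,5,0]]]'

```text
clock: 5.88
tcp_pos: [0.5099, 0.0689, 0.2014]
orientation: [-1.566, 0.163, -0.167]
contact_force: [6.8, -3.7, -10.6]
grip_width: 0.0507
```

```bash
python3 - <<'E'
from h import *
tgt([*K,.198])
E
```

```text
t 5.88 tcp [0.5099 0.0689 0.2014] heading z 78.0 y ax [ 0.002 -0.001 -1.   ] w 0.0507
q [ 0.404  0.377 -0.803  1.945  0.333  0.954  0.801] F [  6.8  -3.7 -10.6] M [-1.07 -1.41  0.28]
shift tool mm [-2.6  3.4  0.8]
```

>>> jog_arm --motion '[[0.4,[0.0005,0.0006,0],[0,5,0]],[0.4,[0,0,0],[0,6,0]],[0.4,[0,0,0],[0,6,0]],[0.4,[0,0,0],[0,6,0]],[0.4,[0,0,0],[0,6,0]],[0.4,[0,0,0],[0,6,0]],[0.4,[0,0,0],[0,6,0]]]'

```text
clock: 6.47
tcp_pos: [0.5088, 0.067, 0.2013]
orientation: [-1.452, 0.724, -0.725]
contact_force: [-2.9, -10.6, 3.2]
grip_width: 0.0507
```

```bash
python3 - <<'E'
from h import *
tgt([*K,.198])
E
```

```text
t 6.47 tcp [0.5088 0.067  0.2013] heading z 36.9 y ax [-0.002 -0.005 -1.   ] w 0.0507
q [ 0.288  0.34  -0.652  1.952  0.26   0.935  0.15 ] F [ -2.9 -10.6   3.2] M [-1.95  0.43  0.3 ]
shift tool mm [-3.3  3.3  0.9]
```

>>> jog_arm --motion '[[0.4,[0.0005,0,-0.0008],[0,5,0]],[0.4,[0,0,-0.0003],[0,6,0]],[0.4,[0,0,-0.0003],[0,6,0]],[0.4,[0,0,-0.0003],[0,6,0]],[0.4,[0,0,-0.0003],[0,6,0]],[0.4,[0,0,-0.0003],[0,6,0]],[0.4,[0,0,-0.0003],[0,6,0]]]'

```text
clock: 7.05
tcp_pos: [0.5065, 0.0663, 0.2013]
orientation: [-1.178, 1.262, -1.264]
contact_force: [-2.8, -9.0, 1.5]
grip_width: 0.0502
```

```bash
python3 - <<'E'
from h import *
tgt([*K,.198])
E
```

```text
t 7.05 tcp [0.5065 0.0663 0.2013] heading z -4.1 y ax [-0.002 -0.004 -1.   ] w 0.0502
q [ 0.178  0.311 -0.514  1.964  0.195  0.917 -0.507] F [-2.8 -9.   1.5] M [-1.57  0.66  0.33]
shift tool mm [-3.9  3.3  0.7]
```

>>> jog_arm --motion '[[0.4,[0.0005,0,-0.0005],[0,5,0]],[0.4,[0,0,-0.0003],[0,6,0]],[0.4,[0,0,-0.0003],[0,6,0]],[0.4,[0,0,-0.0003],[0,6,0]],[0.4,[0,0,-0.0003],[0,6,0]],[0.4,[0,0,-0.0003],[0,6,0]]]'

```text
clock: 7.55
tcp_pos: [0.5047, 0.0671, 0.2013]
orientation: [-0.808, 1.691, -1.694]
contact_force: [-1.6, -6.3, 0.8]
grip_width: 0.0509
```

```bash
python3 - <<'E'
from h import *
tgt([*K,.198])
s=shot('scene','s4.png')
a=cv2.resize(s['image'][120:275,280:405],None,fx=4,fy=4,interpolation=2)
cv2.imwrite('pics/z4.png',a[:,:,::-1])
E
```

```text
t 7.55 tcp [0.5047 0.0671 0.2013] heading z -39.1 y ax [-0.002 -0.003 -1.   ] w 0.0509
q [ 0.086  0.293 -0.403  1.974  0.147  0.905 -1.076] F [-1.6 -6.3  0.8] M [-1.02  0.64  0.33]
shift tool mm [-4.2  3.3  0.2]
```

View pics/z4.png

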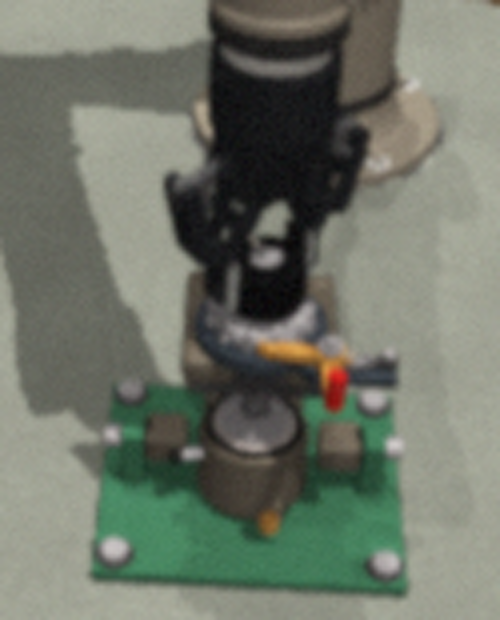

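>>> jog_arm --motion '[[0.4,[0,0,-0.0003],[0,5,0]],[0.4,[0,0,-0.0002],[0,4,0]],[0.4,[0,0,-0.0002],[0,3,0]]]'

```text
clock: 7.85
tcp_pos: [0.5042, 0.0676, 0.2013]
orientation: [-0.65, 1.827, -1.831]
contact_force: [-0.6, -6.8, 0.3]
grip_width: 0.0505
```

```bash
python3 - <<'E'
from h import *
tgt([*K,.198])
E
```

```text
t 7.85 tcp [0.5042 0.0676 0.2013] heading z -51.0 y ax [-0.002 -0.003 -1.   ] w 0.0505
q [ 0.054  0.288 -0.367  1.977  0.133  0.901 -1.272] F [-0.6 -6.8  0.3] M [-0.92  0.62  0.33]
shift tool mm [-4.2  3.3  0.1]
```

>>> jog_arm --motion '[[0.4,[0,0,-0.0001],[0,3,0]],[0.4,[0,0,-0.0001],[0,2,0]]]'

```text
clock: 8.02
tcp_pos: [0.504, 0.0678, 0.2013]
orientation: [-0.579, 1.882, -1.886]
contact_force: [-1.5, -6.9, 0.9]
grip_width: 0.0509
```

```bash
python3 - <<'E'
from h import *
tgt([*K,.198])
E
```

```text
t 8.02 tcp [0.504  0.0678 0.2013] heading z -56.0 y ax [-0.002 -0.002 -1.   ] w 0.0509
q [ 0.041  0.286 -0.351  1.978  0.127  0.9   -1.353] F [-1.5 -6.9  0.9] M [-0.82  0.61  0.25]
shift tool mm [-4.2  3.3 -0.1]
```

>>> jog_arm --motion '[[0.4,[0,0,-0.0001],[0,3,0]],[0.4,[0,0,0],[0,2,0]]]'

```text
clock: 8.18
tcp_pos: [0.5039, 0.0681, 0.2013]
orientation: [-0.504, 1.937, -1.94]
contact_force: [-1.9, -6.6, 1.6]
grip_width: 0.0504
```

```bash
python3 - <<'E'
from h import *
tgt([*K,.198])
E
```

```text
t 8.18 tcp [0.5039 0.0681 0.2013] heading z -61.0 y ax [-0.002 -0.002 -1.   ] w 0.0504
q [ 0.028  0.284 -0.336  1.979  0.12   0.899 -1.436] F [-1.9 -6.6  1.6] M [-0.67  0.71  0.13]
shift tool mm [-4.2  3.3 -0.1]
```

>>> jog_arm --motion '[[0.4,[0,0,-0.0001],[0,2,0]],[0.4,[0,0,0],[0,2,0]]]'

```text
clock: 8.35
tcp_pos: [0.5038, 0.0682, 0.2013]
orientation: [-0.443, 1.978, -1.982]
contact_force: [-2.7, -6.0, 0.5]
grip_width: 0.0504
```

```bash
python3 - <<'E'
from h import *
tgt([*K,.198])
E
```

```text
t 8.35 tcp [0.5038 0.0682 0.2013] heading z -64.9 y ax [-0.002 -0.002 -1.   ] w 0.0504
q [ 0.018  0.283 -0.325  1.98   0.116  0.898 -1.5  ] F [-2.7 -6.   0.5] M [-0.67  0.8   0.25]
shift tool mm [-4.2  3.3 -0.2]
```

>>> jog_arm --motion '[[0.4,[0,0,-0.0001],[0,2,0]],[0.4,[0,0,0],[0,2,0]]]'

```text
clock: 8.52
tcp_pos: [0.5042, 0.0686, 0.2013]
orientation: [-0.379, 2.018, -2.021]
contact_force: [-2.4, -6.1, -0.8]
grip_width: 0.0505
```

```bash
python3 - <<'E'
from h import *
tgt([*K,.198])
E
```

```text
t 8.52 tcp [0.5042 0.0686 0.2013] heading z -68.8 y ax [-0.    -0.002 -1.   ] w 0.0505
q [ 0.007  0.282 -0.313  1.98   0.112  0.896 -1.565] F [-2.4 -6.1 -0.8] M [-0.84  0.67  1.48]
shift tool mm [-3.6  3.3 -0.3]
```

>>> jog_arm --motion '[[0.4,[0,0,-0.0001],[0,2,0]],[0.4,[0,0,0],[0,2,0]]]'

```text
clock: 8.68
tcp_pos: [0.5057, 0.0693, 0.2013]
orientation: [-0.31, 2.056, -2.059]
contact_force: [6.5, -4.2, -8.2]
grip_width: 0.0504
```

```bash
python3 - <<'E'
from h import *
tgt([*K,.198])
E
```

```text
t 8.68 tcp [0.5057 0.0693 0.2013] heading z -72.7 y ax [ 0.003 -0.001 -1.   ] w 0.0504
q [-0.004  0.282 -0.301  1.98   0.109  0.892 -1.631] F [ 6.5 -4.2 -8.2] M [-0.5  -1.29  1.32]
shift tool mm [-1.9  3.3 -0.4]
```

The moment jumped to about 1.5 N m at roughly 182° of turn, which matches the hard stop. I'll release, lift off and look.

>>> jog_arm --motion '[[0.8,[0,0,0],[0,0,0]],[0.8,[0,0,0],[0,0,0]],[0.8,[0,0,0],[0,0,0]],[0.8,[0,-0.02,0],[0,0,0]],[0.8,[0,-0.03,0],[0,0,0]],[0.8,[0,-0.03,0],[0,0,0]],[0.8,[0,0,0],[0,0,0]]]'

```text
clock: 9.27
tcp_pos: [0.5075, 0.0715, 0.2874]
orientation: [-0.302, 2.055, -2.054]
contact_force: [0.3, -0.6, 0.4]
grip_width: 0.068
```

```bash
python3 - <<'E'
from h import *
tgt([*K,.198])
s=shot('scene','s5.png')
a=cv2.resize(s['image'][120:275,280:405],None,fx=4,fy=4,interpolation=2)
cv2.imwrite('pics/z5.png',a[:,:,::-1])
E
```

```text
t 9.27 tcp [0.5075 0.0715 0.2874] heading z -72.7 y ax [ 0.01   0.002 -1.   ] w 0.068
q [ 0.011  0.186 -0.309  1.884  0.065  1.071 -1.593] F [ 0.3 -0.6  0.4] M [-0.02 -0.03  0.  ]
shift tool mm [ 1.2 89.4  1.2]
```

View pics/z5.png

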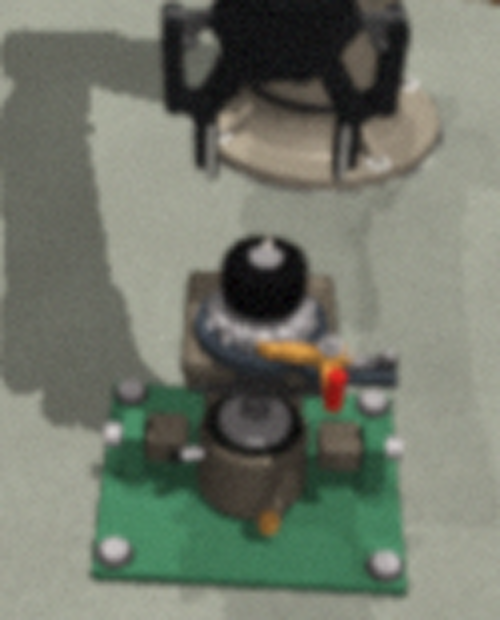

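The piston's top is down at the rim and the mark has gone half a turn. Next is the pawl: I'll push the pin with shut fingers from its -y side.

>>> jog_arm --motion '[[0,[0,0,0],[0,3.1,0]],[0,[0,0,0],[0,0,0]]]'

```text
clock: 9.48
tcp_pos: [0.5042, 0.0703, 0.2811]
orientation: [-0.259, 2.091, -2.091]
contact_force: [-0.9, -0.6, 0.5]
grip_width: 0.0449
```

```bash
python3 - <<'E'
from h import *
tgt([.5826,.0971,.25])
E
```

```text
t 9.48 tcp [0.5042 0.0703 0.2811] heading z -75.9 y ax [-0.  0. -1.] w 0.0449
q [ 0.004  0.191 -0.302  1.893  0.064  1.067 -1.649] F [-0.9 -0.6  0.5] M [ 0.01 -0.01 -0.03]
shift tool mm [-82.5  31.   -6.9]
```

>>> jog_arm --motion '[[0,[-0.02,0,-0.0019],[0,0,0]],[0,[-0.02,0,-0.002],[0,0,0]],[0,[-0.0225,0,-0.002],[0,0,0]],[0,[-0.02,0,-0.001],[0,0,0]],[0,[0,0,0],[0,0,0]]]'

```text
clock: 9.9
tcp_pos: [0.5851, 0.0985, 0.2801]
orientation: [-0.262, 2.09, -2.087]
contact_force: [-0.1, 0.4, 0.4]
grip_width: 0.0
```

```bash
python3 - <<'E'
from h import *
tgt([.5826,.0971,.196])
s=shot('scene','s6.png');
a=cv2.resize(s['image'][120:275,280:405],None,fx=4,fy=4,interpolation=2)
cv2.imwrite('pics/z6.png',a[:,:,::-1])
E
```

```text
t 9.9 tcp [0.5851 0.0985 0.2801] heading z -75.7 y ax [-0.     0.001 -1.   ] w 0.0
q [-0.04   0.334 -0.293  1.707  0.104  1.115 -1.685] F [-0.1  0.4  0.4] M [-0.01  0.03  0.  ]
shift tool mm [ 2.8 84.1  0.8]
```

View pics/z6.png

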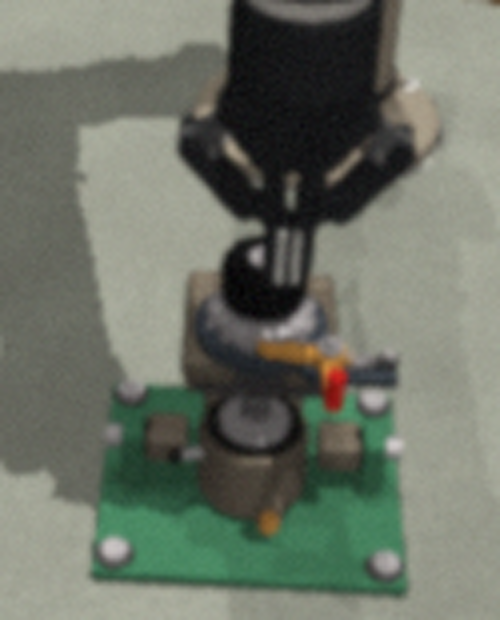

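>>> jog_arm --motion '[[0,[0.0028,0.02,0.0008],[0,0,0]],[0,[0,0.025,0],[0,0,0]],[0,[0,0.02,0],[0,0,0]],[0,[0,0.014,0],[0,0,0]],[0,[0,0.005,0],[0,0,0]],[0,[0,0,0],[0,0,0]]]'

```text
clock: 10.45
tcp_pos: [0.5787, 0.0951, 0.1958]
orientation: [-0.264, 2.091, -2.091]
contact_force: [-0.6, 0.1, 0.6]
grip_width: 0.0
```

```bash
python3 - <<'E'
from h import *
tgt([.5826,.0971,.196])
s=shot('scene','s7.png');
a=cv2.resize(s['image'][120:275,280:405],None,fx=4,fy=4,interpolation=2)
cv2.imwrite('pics/z7.png',a[:,:,::-1])
E
```

```text
t 10.45 tcp [0.5787 0.0951 0.1958] heading z -75.8 y ax [-0.004 -0.001 -1.   ] w 0.0
q [-0.047  0.408 -0.285  1.808  0.137  0.948 -1.713] F [-0.6  0.1  0.6] M [ 0.04 -0.01 -0.03]
shift tool mm [-4.2 -0.3 -0.9]
```

View pics/z7.png

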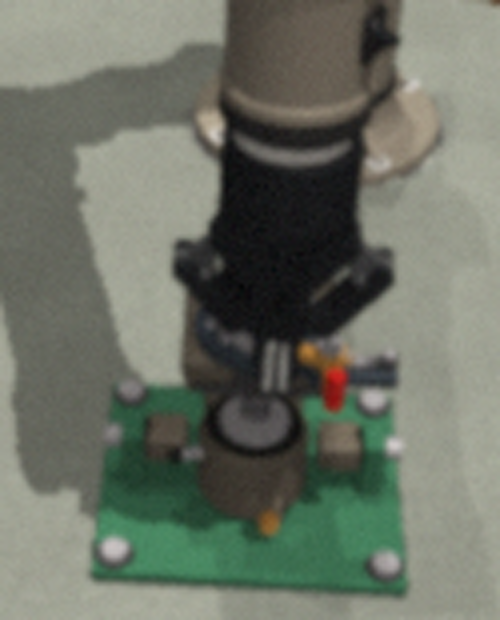

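>>> jog_arm --motion '[[0,[-0.004,0,-0.005],[0,0,0]],[0,[0,0,-0.008],[0,0,0]],[0,[0,0,-0.005],[0,0,0]],[0,[0,0,-0.005],[0,0,0]],[0,[0,0,-0.004],[0,0,0]],[0,[0,0,-0.004],[0,0,0]],[0,[0,0,-0.004],[0,0,0]]]'

```text
clock: 11.08
tcp_pos: [0.5751, 0.1313, 0.1973]
orientation: [-0.261, 2.09, -2.09]
contact_force: [0.3, 0.0, 0.8]
grip_width: 0.0001
```

```bash
python3 - <<'E'
from h import *
tgt([.5826,.0971,.196])
s=shot('scene','s8.png');
a=cv2.resize(s['image'][120:275,280:405],None,fx=4,fy=4,interpolation=2)
cv2.imwrite('pics/z8.png',a[:,:,::-1])
E
```

```text
t 11.08 tcp [0.5751 0.1313 0.1973] heading z -75.8 y ax [-0.001  0.    -1.   ] w 0.0001
q [-0.101  0.411 -0.295  1.801  0.143  0.951 -1.778] F [0.3 0.  0.8] M [0.02 0.02 0.06]
shift tool mm [ 1.2  1.3 35. ]
```

View pics/z8.png

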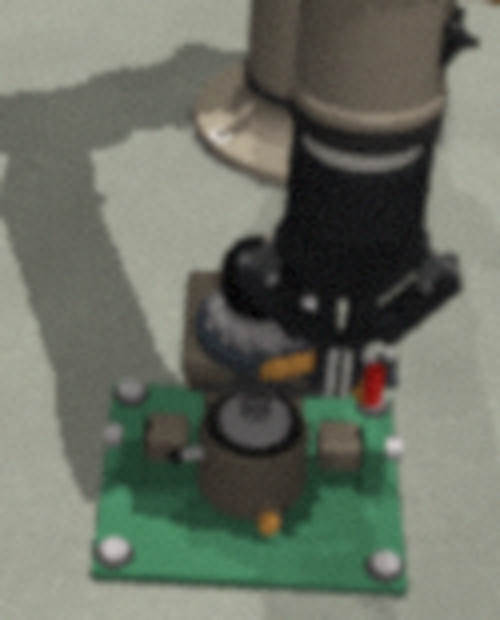

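The pin has snapped across to free: there is a gap between it and the finger, and no force. I'll back off, lift and return to the knob.

>>> jog_arm --motion '[[0,[0,0,0.006],[0,0,0]],[0,[0,-0.02,0.004],[0,0,0]],[0,[0,-0.03,0],[0,0,0]],[0,[0,-0.035,0],[0,0,0]],[0.8,[0.02,0,0.01],[0,0,0]],[0.8,[0.025,0,0.012],[0,0,0]],[0.8,[0.02,0,0.01],[0,0,0]],[0.8,[0,0,0],[0,0,0]],[0.8,[0,0,0],[0,0,0]]]'

```text
clock: 11.88
tcp_pos: [0.5225, 0.0724, 0.2825]
orientation: [-0.257, 2.09, -2.092]
contact_force: [-0.1, 0.1, 0.3]
grip_width: 0.0608
```

```bash
python3 - <<'E'
from h import *
tgt([.5072,.0698,.202])
s=shot('scene','s9.png');
a=cv2.resize(s['image'][120:275,280:405],None,fx=4,fy=4,interpolation=2)
cv2.imwrite('pics/z9.png',a[:,:,::-1])
E
```

```text
t 11.88 tcp [0.5225 0.0724 0.2825] heading z -76.0 y ax [ 0.    -0.001 -1.   ] w 0.0608
q [-1.000e-03  2.210e-01 -2.970e-01  1.852e+00  7.300e-02  1.079e+00
 -1.652e+00] F [-0.1  0.1  0.3] M [ 0.05 -0.04 -0.05]
shift tool mm [15.5 80.5 -1.3]
```

View pics/z9.png

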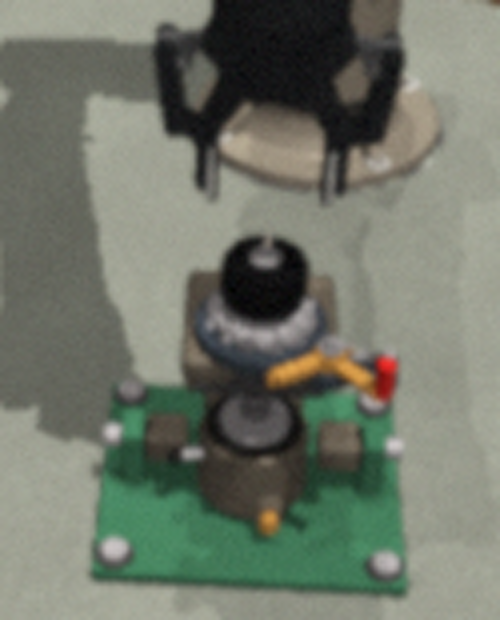

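>>> jog_arm --motion '[[0.8,[0.0155,0,-0.0013],[0,0,0]],[0.8,[0,0.015,0],[0,0,0]],[0.8,[0,0.025,0],[0,0,0]],[0.8,[0,0.02,0],[0,0,0]],[0.8,[0,0.015,0],[0,0,0]],[0.8,[0,0.005,0],[0,0,0]],[0.8,[0,0,0],[0,0,0]],[0.8,[0,0,0],[0,0,0]]]'

```text
clock: 12.6
tcp_pos: [0.5083, 0.072, 0.2027]
orientation: [-0.26, 2.09, -2.089]
contact_force: [-0.3, -0.5, 1.7]
grip_width: 0.0684
```

```bash
python3 - <<'E'
from h import *
tgt([.5070,.0697,.202])
E
```

```text
t 12.6 tcp [0.5083 0.072  0.2027] heading z -75.8 y ax [ 0.  0. -1.] w 0.0684
q [-0.011  0.285 -0.296  1.971  0.105  0.9   -1.684] F [-0.3 -0.5  1.7] M [-0.01 -0.04  0.  ]
shift tool mm [1.8 0.7 1.9]
```

>>> jog_arm --motion '[[0.8,[0.0018,0.001,0.0019],[0,0,0]],[0.4,[0,0,0],[0,0,0]],[0.4,[0,0,0],[0,0,0]],[0.4,[0,0,0],[0,0,0]],[0.4,[0,0,0],[0,0,0]]]' --force 40

```text
clock: 13.02
tcp_pos: [0.5067, 0.0695, 0.2025]
orientation: [-0.258, 2.09, -2.089]
contact_force: [-2.3, 0.8, 5.5]
grip_width: 0.0509
```

```bash
python3 - <<'E'
from h import *
tgt([.5070,.0697,.202])
E
```

```text
t 13.02 tcp [0.5067 0.0695 0.2025] heading z -75.8 y ax [ 0.001  0.001 -1.   ] w 0.0509
q [-0.007  0.282 -0.295  1.976  0.104  0.896 -1.68 ] F [-2.3  0.8  5.5] M [0.37 0.53 0.04]
shift tool mm [-0.4  0.5 -0.1]
```

>>> jog_arm --motion '[[0.4,[0,0,0],[0,-3,0]],[0.4,[0,0,0],[0,-4,0]],[0.4,[0,0,0],[0,-5,0]]]'

```text
clock: 13.27
tcp_pos: [0.5067, 0.0695, 0.2025]
orientation: [-0.458, 1.966, -1.965]
contact_force: [-1.1, 0.3, 5.5]
grip_width: 0.0513
```

```bash
python3 - <<'E'
from h import *
tgt([.5070,.0697,.202])
E
```

```text
t 13.27 tcp [0.5067 0.0695 0.2025] heading z -63.7 y ax [ 0.001  0.001 -1.   ] w 0.0513
q [ 0.024  0.285 -0.332  1.974  0.117  0.899 -1.481] F [-1.1  0.3  5.5] M [ 0.43  0.65 -0.15]
shift tool mm [-0.4  0.5 -0.1]
```

>>> jog_arm --motion '[[0.4,[0,0,0],[0,-6,0]],[0.4,[0,0,0],[0,-6,0]],[0.4,[0,0,0],[0,-6,0]],[0.4,[0,0,0],[0,-6,0]],[0.4,[0,0,0],[0,-6,0]],[0.4,[0,0,0],[0,-6,0]],[0.4,[0,0,0],[0,-6,0]],[0.4,[0,0,0],[0,-6,0]],[0.4,[0,0,0],[0,-6,0]]]'

```text
clock: 14.02
tcp_pos: [0.5067, 0.0694, 0.2025]
orientation: [-1.124, 1.33, -1.331]
contact_force: [-0.8, 0.4, 6.4]
grip_width: 0.0512
```

```bash
python3 - <<'E'
from h import *
tgt([.5070,.0697,.202])
E
```

```text
t 14.02 tcp [0.5067 0.0694 0.2025] heading z -9.6 y ax [ 0.001  0.    -1.   ] w 0.0512
q [ 0.165  0.307 -0.502  1.965  0.185  0.913 -0.598] F [-0.8  0.4  6.4] M [ 0.19  0.81 -0.14]
shift tool mm [-0.3  0.5  0.2]
```

>>> jog_arm --motion '[[0.4,[0,0,0],[0,-6,0]],[0.4,[0,0,0],[0,-6,0]],[0.4,[0,0,0],[0,-6,0]],[0.4,[0,0,0],[0,-6,0]],[0.4,[0,0,0],[0,-6,0]],[0.4,[0,0,0],[0,-6,0]],[0.4,[0,0,0],[0,-6,0]],[0.4,[0,0,0],[0,-6,0]],[0.4,[0,0,0],[0,-6,0]],[0.4,[0,0,0],[0,-6,0]]]'

```text
clock: 14.85
tcp_pos: [0.5068, 0.0694, 0.2025]
orientation: [-1.502, 0.539, -0.541]
contact_force: [-1.4, 0.6, 5.0]
grip_width: 0.0507
```

```bash
python3 - <<'E'
from h import *
tgt([.5070,.0697,.202])
E
```

```text
t 14.85 tcp [0.5068 0.0694 0.2025] heading z 50.4 y ax [ 0.002 -0.    -1.   ] w 0.0507
q [ 0.328  0.345 -0.704  1.955  0.276  0.936  0.368] F [-1.4  0.6  5. ] M [-0.11  0.57 -0.15]
shift tool mm [-0.   0.5  0.3]
```

>>> jog_arm --motion '[[0.75,[0,0,0],[0,0,0]],[0.75,[0,0,0],[0,0,0]],[0.75,[0,0,0],[0,0,0]],[0.75,[0,-0.02,0],[0,0,0]],[0.75,[0,-0.035,0],[0,0,0]],[0.75,[0,-0.035,0],[0,0,0]],[0.75,[0,-0.035,0],[0,0,0]],[0.75,[0,0,0],[0,0,0]]]'

```text
clock: 15.52
tcp_pos: [0.5094, 0.0705, 0.3332]
orientation: [-1.496, 0.537, -0.553]
contact_force: [0.8, 0.2, 0.3]
grip_width: 0.0641
```

```bash
python3 - <<'E'
from h import *
tgt([.5070,.0697,.35])
s=shot('scene','s10.png');
a=cv2.resize(s['image'][165:275,295:390],None,fx=6,fy=5.4,interpolation=2)
cv2.imwrite('pics/z10.png',a[:,:,::-1])
s0=dict(np.load('pics/s0.npz'))
P=pts(s);hsv=cv2.cvtColor(s['image'],cv2.COLOR_RGB2HSV)
m=((hsv[...,0]<8)|(hsv[...,0]>172))&(hsv[...,1]>150)&(hsv[...,2]>90);m[:180]=0;m[240:]=0;m[:,:340]=0;m[:,400:]=0
v,u=np.argwhere(m).mean(0);p=plane(s,u,v,.1855)[:2]-[.507,.0697];c,n=np.cos(.248),np.sin(.248)
print('pin press',c*p[0]+n*p[1],-n*p[0]+c*p[1])
E
```

```text
t 15.52 tcp [0.5094 0.0705 0.3332] heading z 50.1 y ax [ 0.011  0.001 -1.   ] w 0.0641
q [ 0.391  0.203 -0.743  1.797  0.15   1.187  0.477] F [0.8 0.2 0.3] M [ 0.09 -0.05  0.01]
shift tool mm [ -1.2 -16.9  -2. ]
pin press 0.07693759592683608 0.07153452534887222
```

View pics/z10.png

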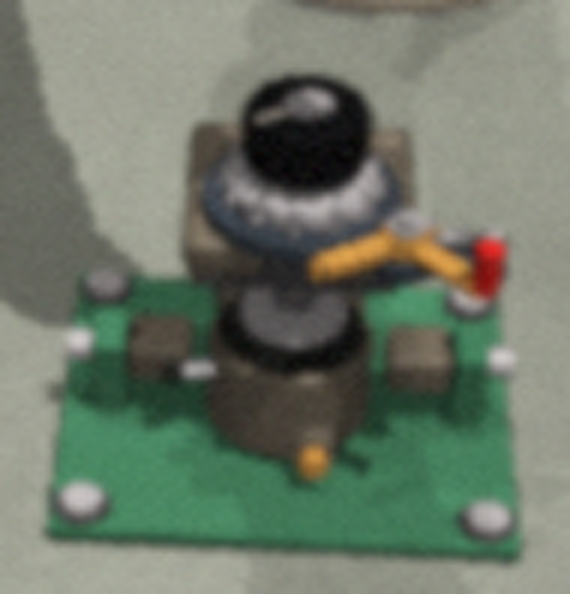

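```bash
python3 - <<'E'
from h import *
from h import K
c,n=np.cos(.248),np.sin(.248)
for f in('s0','s5','s9','s10'):
    d=dict(np.load(f'pics/{f}.npz'));P=pts(d)
    q=P[...,:2]-[.507,.0697];X=c*q[...,0]+n*q[...,1];Y=-n*q[...,0]+c*q[...,1];Z=P[...,2]
    m=(abs(Y)<.012)&(X>-.005)&(X<.05)&(Z>.05)&(Z<.13)&(d['range_z']>0)
    i=np.argsort(X[m]); x=X[m][i];z=Z[m][i]
    print(f,[(b,round(float(np.median(z[(x>b/1e3)&(x<(b+3)/1e3)])*1000),1),int(((x>b/1e3)&(x<(b+3)/1e3)).sum())) for b in range(9,45,3) if ((x>b/1e3)&(x<(b+3)/1e3)).any()])
E
```

```text
s0 [(9, 94.3, 15), (12, 89.9, 7), (15, 128.2, 7), (18, 90.9, 16), (21, 88.0, 25), (24, 84.4, 23), (27, 79.4, 33), (30, 82.6, 15), (33, 71.7, 16), (36, 62.0, 42), (39, 63.7, 7)]
s5 [(9, 92.6, 21), (12, 80.2, 7), (15, 78.7, 8), (18, 78.7, 13), (21, 78.9, 20), (24, 79.8, 17), (27, 125.0, 17), (30, 74.3, 17), (33, 70.5, 14), (36, 61.1, 39), (39, 60.6, 12)]
s9 [(9, 90.4, 23), (12, 79.5, 10), (15, 79.1, 8), (18, 79.0, 7), (21, 79.2, 20), (24, 75.6, 18), (27, 125.9, 21), (30, 75.0, 12), (33, 70.5, 17), (36, 63.1, 36), (39, 60.5, 13)]
s10 [(9, 94.5, 18), (12, 87.4, 12), (15, 86.4, 11), (18, 85.8, 20), (21, 81.5, 22), (24, 78.4, 16), (27, 73.9, 15), (30, 126.7, 11), (33, 70.6, 22), (36, 62.0, 41), (39, 55.8, 4)]
```

```bash
python3 - <<'E'
from h import *
a=np.load('pics/s0.npz')['image'].astype(int);d=shot('scene','s11.png');b=d['image'].astype(int)
for n,(x,y,w,h) in dict(padb=(195,180,45,30),pada=(140,220,60,30),bottle=(420,280,45,65),can=(452,180,50,80),jar=(465,258,48,42)).items():
    print(n,abs(a-b)[y:y+h,x:x+w].mean().round(1))
print(r.hand_in())
E
```

```text
padb 2.8
pada 2.7
bottle 2.7
can 2.7
jar 2.8
the job is handed in; nothing more can be done
None
```

The job is done and handed in at about 15.6 s of the 64 s allowed; no verdict was reported.

- **Piston home:** With the pawl engaged, I turned the knob clockwise about 182° to its hard stop. The moment jumped there from about 0.3 to 1.5 N m, and the hand then slipped slightly on the knob. The plate's top had dropped from about 91 to 79 mm.
- **Pawl free:** I pushed the red pin over with shut fingers and it snapped across. The last picture puts the pin at x = 77, y = 72 mm in the press frame; the expected free position is 74, 73.
- **Plate clear:** I turned the knob back 126°, which is about 8.4 mm of plate lift, then lifted the gripper well clear. Depth readings gave a rougher 7.5 to 8 mm, still above the 6 mm needed.
- **Other objects:** The pads, bottle, can and jar look unchanged; only image noise differs between the first and last pictures.

**Not confirmed directly:** I did not measure the piston's own height, because the plate shadows it. That it is home rests on the hard stop and on how far the plate went down.

**Slips on the way:**
- My first move was given in millimetres instead of metres; the per-row limit held it to one short step in the intended direction.
- The first knob grip sat about 3 mm off centre, and the side load stayed under about 25 N.

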